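# Slide the full vial racks home on the autosampler bed

## Robot

A 6-joint arm with a two-finger parallel gripper is mounted at the origin on the work surface. World frame = base frame: x ahead of the robot, y to its left, z up, the work surface at z = 0. Lengths are in mm, angles in rad, forces in N, time in s.
With the tool pointing down it reaches from about 300 to 775 mm from the base axis. Payload 14.6 kg.
Tool frame: the origin (TCP) lies midway between the tips of the shut fingers; the grasp point (between the pads) lies 19 mm behind it (manip.hold_point_z is the distance from the TCP to the grasp point, in mm); z points along the fingers, y is the direction in which the jaws open and shut (so a half turn about z gives the same grasp; the last joint's range is limited). The gripper opens to 94 mm and grips with 3 to 60 N. Pads are 16 mm wide; open, the fingers measure 119 mm over their backs; the gripper's body (75 mm by 177 mm) begins 78 mm behind the grasp point.
Start: joints at [1.223, 0.3, 1.521, -0, 1.321, -0.067], TCP at [152.416, 528.449, 205.446] pointing down, gripper open.
Joint ranges: [-3.03, 3.03], [-0.79, 2.21], [0.23, 2.52], [-1.04, 4.18], [0, 3.07], [-2.55, 2.55]. Speed limits (rad/s): [2.22, 2.22, 2.57, 3.14, 3.14, 3.14].

## Interface

Orientations are given as [roll, pitch, yaw] about the fixed x, y, z axes, in that order (R = Rz(yaw) Ry(pitch) Rx(roll)).
In Python, from cell import manip gives the robot as it stands.
- The arm moves only by the shell command python3 -m crank 'ROWS' [OPENING] [FORCE]. ROWS is JSON, a list of rows, each an object with "offset": the shift along the world's x, y, z in m, a list of three; "spin": the turn about the world's z in degrees. In form: [{"offset": [dx, dy, dz], "spin": spin}, ...]. A call has exactly 8 rows; each row is the pose to reach, as a shift and turn from the pose measured when the call began; what a row does not reach only later rows make up. A row lasts 1/12 s, in which the tool goes at most 41.7 mm and 7.16 degrees, less where a joint would pass 70% of its speed; a pose out of reach is approached as far as the arm can. A call with a gripper value outside its range is refused whole. OPENING is the opening, from 0 (shut) to 1 (fully open), set as the call begins (- or left out, the last holds). The fingers move at their own pace and stop on an object; FORCE is the grip in N (left out, the last holds). Time passes only in rows, so rows that repeat a pose let the fingers close, or fill a call up. It gives the time, the measured TCP pose, the force and the opening at its end, in the units of the state.
- manip.read_state(): the state, without advancing time (a new reading comes with each control period).
- manip.camera(name): name is "side" or "top"; returns a dict with "pixels" (420x560x3 uint8, red, green, blue), "fx", "fy", "cx", "cy" (pixels), "extrinsics" (4x4, takes a point from world to camera coordinates). Camera axes: x right, y down, z forward; pixel columns grow to the right and rows downward; lengths in mm; the calibration is good to about 2 mm. A picture is of the moment at which its call begins. There is no depth.
- manip.sign_off(): hands the job in, once; it reports no verdict.
Trained networks look in a picture, given as the dict that the camera call returned (one of the last four; its "shot" number tells which), for a name from the list of things; names that differ only in an ending like _2 or _b are one class to them, and where a whole thing is asked for, a point or a joint stands for the part that bears it (a point fixed in the world has none). Each returns a list of dicts, best first, with "conf" (0 to 1); they miss things now and then, are a little off and sometimes report something else, mostly with a low value. They report only what shows in the picture. A call takes as long as a camera call. They do not tell look-alikes from the thing itself.
- manip.search_frame(picture, name): "location" ([x, y, z] in mm, in world coordinates, good to about 4 mm: the middle of the surface that is visible of it).
- manip.masks_of(picture, name): "mask" (420x560 bool, what is visible of it).
The state is a dict: "clock": time; "joints": joint angles; "qd": joint speeds; "effort": joint torques, N m; "eef_pos": TCP position; "eef_rot": TCP orientation; "wrist_force": force on the tool from outside, world axes, zero at the start; "moment": the same for the moment, N m; "finger_gap": finger opening in mm.
Only numpy, scipy, OpenCV 4.12 (cv2) and the standard library are available. Lean on these libraries where they do the work, as an engineer would, in place of code of your own. Each camera call takes 0.05 s, during which the arm holds its last target. There are 200 camera calls.

## Task

The open-bed autosampler has three vial racks pulled out on its rails. Push the two full racks, the ones with the blue front panels, back along their rails with your fingertips until each one drops into its locating notches and sits there; don't grip or lift them and don't push them past the notches. Leave the half-empty rack with the yellow panel out where it is, since it is still being loaded, and don't disturb the other things on the bench.

Things in the scene. Friction and masses are not known exactly. Their poses are not given: they have to be found in the camera images.
- deck: Fixed white open-bed autosampler, 405 mm long (x), 310 mm wide. Origin: at bench level under the middle lane; x = the way racks slide in, away from the robot, y = left. Three lanes, centres at y = -78, 0, 78 mm, 73 mm wide between dividers with tops at z = 68 mm. Bed plate z = 45 mm, front edge x = -190 mm. Two rails per lane, tops z = 55 mm, rear wall at x = 147 mm.
- home_left (a point): Where a rack's origin lies once home in the left lane (deck x = 50, y = 78, z = 50 mm). Each rail has two notches, 5 mm deep and 16 mm long: the rack's feet drop from z = 55 to 50 mm into them, with 2 mm play either way along x, and the notch walls stop it (push force jumps). Rails run on 22 mm past home; a rack pushed at 200 mm/s skips over, at 40 it drops in.
- home_mid (a point): The same point for the middle lane (deck y = 0).
- home_right (a point): The same point for the right lane (deck y = -78 mm).
- gantry (a point): Middle of the underside, 205 mm above the bench, of the autosampler's fixed white gantry beam (40 x 310 x 35 mm) parked across the rear, at deck x = 185 mm. Its dark needle carriage hangs in front of its right end, down to 162 mm above the bench.
- ledge (a point): Middle of the autosampler's flat right-hand ledge, 45 mm above the bench, 60 mm wide, running along deck x; a small loose bottle stands on it.
- rack_a: Full rack: light grey block 150 x 70 mm, 18 blue-capped vials, blue front panel. Loose, 0.35 to 0.6 kg. Origin: centre of its underside; x = the way it slides in, z up. Vial caps reach 44 mm above the origin, the front panel (8 mm thick, 70 mm wide, flat front face at x = -75 mm) 56 mm. Two cross-bar feet, 12 mm long and 7 mm high, at x = -55 and +55 mm.
- rack_b: The other full rack, alike. Loose, 0.35 to 0.6 kg. Origin: centre of its underside; x = the way it slides in, z up. Vial caps reach 44 mm above the origin, the front panel (8 mm thick, 70 mm wide, flat front face at x = -75 mm) 56 mm. Two cross-bar feet, 12 mm long and 7 mm high, at x = -55 and +55 mm.
- rack_c: The half-empty rack: same block, sizes and origin as the full racks, but with a yellow front panel and only 5 vials at its far end. To be left where it stands, pulled out in its lane.
- rack_a_push (a point): Point on the flat front face of rack_a's blue panel, centred, 45 mm above the rack's underside, 11 mm below the panel's top edge. Axes as the rack's. Sliding takes 2 to 5 N (a bump of up to 10 N at first touch); at the notch walls it rises past 12 N.
- rack_b_push (a point): The same point on rack_b.
- rack_c_push (a point): The same point on rack_c's yellow panel (not to be pushed).
- rinse_bottle: Small amber bottle, 32 mm diameter, 62 mm high, standing loose on the autosampler's right ledge; origin at the centre of its base.
- solvent_bottle: Glass bottle with blue cap, 86 mm diameter, 180 mm high, on the bench at the left; origin at the centre of its base.
- beaker: Glass beaker, 70 mm diameter, 90 mm high, on the bench at the left; origin at the centre of its base.
- cap_jar: White jar with red lid, 60 mm diameter, 70 mm high, on the bench at the right; origin at the centre of its base.
- vial_box: Carton tray of spare vials, 110 x 160 x 40 mm, on the bench at the right; origin at the centre of its base.
- pipette: White hand pipette lying on the bench at the right, 240 mm long, 24 mm high; origin under the middle of its grip.
Mind the look-alikes: they are no part of the job. Leave any orange look-alike of the rack_b alone.

How it is judged (in metres and radians):
At the end, for the whole second after the job is handed in: Both blue-panelled racks sit in their notches: origin within 4 mm of the home position along the rails, dropped at least 3 mm of the 5 mm (origin lower than 52 mm), level within 0.03 rad and at rest; the yellow-panelled rack is within 5 mm of where it was (x of rack_a in the frame of deck between 0.046 and 0.054 m and height (world z) of each of rack_a, rack_b below 0.052 m and angle between each of rack_a, rack_b's own z axis and vertical below 0.03 rad and linear speed of each of rack_a, rack_b below 0.01 m/s and x of rack_b in the frame of deck between 0.046 and 0.054 m and distance of rack_c from where it was at the start of the episode below 0.005 m); the robot touches nothing.
It fails at once if a blue-panelled rack is lifted off its rails (more than 8 mm) or tipped (height (world z) of any of rack_a, rack_b above 0.063 m or angle between any of rack_a, rack_b's own z axis and vertical above 0.2 rad).
It fails at once if a blue-panelled rack is gripped by its front panel ((x of the grasp point in the frame of rack_a_push between -0.002 and 0.01 m and y of the grasp point in the frame of rack_a_push between -0.045 and 0.045 m and z of the grasp point in the frame of rack_a_push below 0.02 m and contact force between the fingers and rack_a above 1 N) or (x of the grasp point in the frame of rack_b_push between -0.002 and 0.01 m and y of the grasp point in the frame of rack_b_push between -0.045 and 0.045 m and z of the grasp point in the frame of rack_b_push below 0.02 m and contact force between the fingers and rack_b above 1 N)).
It fails at once if the yellow-panelled rack is moved more than 5 mm (distance of rack_c from where it was at the start of the episode above 0.005 m).
It fails at once if another thing on the bench is moved more than 20 mm or knocked over (distance of any of rinse_bottle, solvent_bottle, beaker, cap_jar, vial_box, pipette from where it was at the start of the episode above 0.02 m or angle between any of rinse_bottle, solvent_bottle, beaker, cap_jar, vial_box, pipette's own z axis and vertical above 0.4 rad).
It also fails if it takes over 51 s, if anything falls off the work surface, if the arm or the gripper's body presses on something with over 40 N, if the wrist force passes 120 N, or if a joint passes its speed limit or range.

## Working session

There is one attempt and no reset: what is moved stays moved. The work goes in short steps, Python scripts to look and compute and a shell command to move; the robot and the scene stay as the last step left them, time stands still between calls to the robot, and variables do not carry over. Pictures are saved under pics/ and viewed, about 8 in all and at most 12, crops included, and the job is handed in when it is done.

```bash
mkdir -p pics; ls
python3 - <<'E'
from cell import manip
import cv2,numpy as np
s=manip.read_state();print(s)
for c in("side","top"):
    p=manip.camera(c);cv2.imwrite(f"pics/{c}0.png",p["pixels"][:,:,::-1])
    print(c,p["fx"],p["cx"],p["cy"],np.round(p["extrinsics"],3).tolist())
    for n in["deck","rack_a","rack_c","rack_a_push","rack_c_push","home_left","home_mid","home_right","rinse_bottle"]:
        try:
            print(n,[(np.round(d["location"],0).tolist(),round(d["conf"],2)) for d in manip.search_frame(p,n)])
        except Exception as e: print(n,e)
E
```

```text
pics
{'clock': 0.0, 'joints': array([ 1.22338892e+00,  3.00471856e-01,  1.52156554e+00, -2.14838106e-05,
        1.32072423e+00, -6.65740965e-02]), 'qd': array([-4.54628734e-06, -1.51148581e-03, -2.63844884e-03, -5.77019219e-05,
        8.45644965e-05, -2.46985632e-04]), 'effort': array([ 1.46595667e-04, -5.31804836e+01, -3.52739775e+01,  7.09120464e-02,
        2.43364874e-02, -8.47310753e-05]), 'eef_pos': array([152.34064511, 528.20684929, 204.8925002 ]), 'eef_rot': array([-3.14042489e+00, -5.70023698e-05,  2.86076464e+00]), 'wrist_force': array([-0.34771951,  0.93942972, -0.26834763]), 'moment': array([ 0.02552609,  0.008993  , -0.04087149]), 'finger_gap': 93.77163710359932}
side 465.32563403698435 275.82201619561647 208.46584923311983 [[0.97, -0.243, 0.019, -523.092], [-0.124, -0.558, -0.82, 165.465], [0.21, 0.793, -0.572, 1521.241], [0.0, 0.0, 0.0, 1.0]]
deck [([668.0, -144.0, 53.0], 0.97)]
rack_a [([619.0, -550.0, 36.0], 0.97), ([539.0, 44.0, 88.0], 0.64), ([555.0, -125.0, 85.0], 0.6), ([536.0, -39.0, 88.0], 0.59)]
rack_c [([619.0, -550.0, 36.0], 0.97), ([539.0, 44.0, 88.0], 0.
[... 470 characters left out ...]
1622.59], [0.0, 0.0, 0.0, 1.0]]
deck [([652.0, -69.0, 43.0], 0.88), ([444.0, -506.0, 24.0], 0.65)]
rack_a [([567.0, -106.0, 85.0], 0.95), ([543.0, 52.0, 90.0], 0.93), ([547.0, -28.0, 89.0], 0.89), ([630.0, -526.0, 37.0], 0.82)]
rack_c [([567.0, -106.0, 85.0], 0.95), ([543.0, 52.0, 90.0], 0.93), ([547.0, -28.0, 89.0], 0.89), ([630.0, -526.0, 37.0], 0.82)]
rack_a_push [([547.0, 49.0, 90.0], 0.96), ([562.0, 468.0, 125.0], 0.52)]
rack_c_push [([547.0, -25.0, 91.0], 0.65)]
home_left [([650.0, -65.0, 44.0], 0.95)]
home_mid [([650.0, -66.0, 53.0], 0.66), ([543.0, -26.0, 87.0], 0.65)]
home_right [([650.0, -66.0, 44.0], 0.7), ([675.0, -376.0, 22.0], 0.39)]
rinse_bottle [([611.0, -170.0, 81.0], 0.48)]
```

View pics/top0.png

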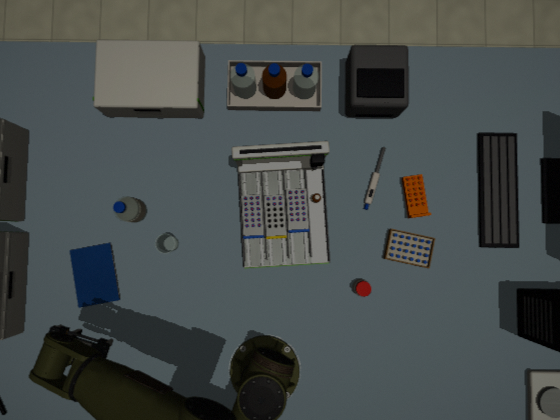

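View pics/side0.png

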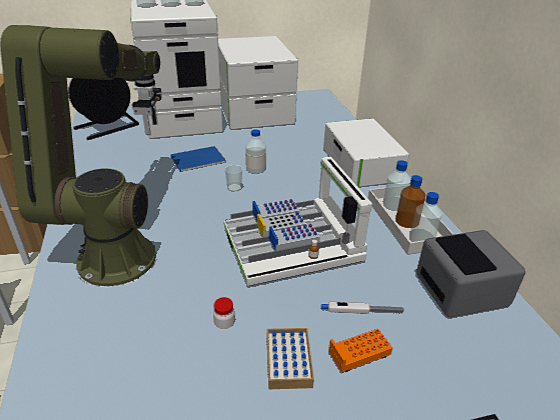

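Candidates for the blue-panelled racks in the top view are left lane (253,215), blue, middle lane (275,215), yellow, and right lane (297,210), blue. There is also an orange look-alike on the bench at (416,196), and blue bottles and caps elsewhere. I choose the left and right lanes and will check them in a close crop.

```bash
cat > h.py <<'E'
from cell import manip
import cv2,numpy as np
def proj(p,P):
    E=p["extrinsics"];q=(E[:3,:3]@np.atleast_2d(P).T+E[:3,3:]).T
    return np.c_[p["fx"]*q[:,0]/q[:,2]+p["cx"],p["fy"]*q[:,1]/q[:,2]+p["cy"]]
def unproj(p,uv,z):
    E=p["extrinsics"];R=E[:3,:3];c=-R.T@E[:3,3]
    uv=np.atleast_2d(uv).astype(float)
    d=np.c_[(uv[:,0]-p["cx"])/p["fx"],(uv[:,1]-p["cy"])/p["fy"],np.ones(len(uv))]@R
    return c+d*((z-c[2])/d[:,2])[:,None]
def centroid(p,lo,hi,box):
    """subpixel min-area rect of colour blob; box=u0,v0,u1,v1"""
    hsv=cv2.cvtColor(p["pixels"],cv2.COLOR_RGB2HSV);m=cv2.inRange(hsv,lo,hi)
    k=np.zeros_like(m);u0,v0,u1,v1=box;k[v0:v1,u0:u1]=255
    return m&k
E
python3 - <<'E'
from h import *
p=manip.camera("top")
im=p["pixels"][135:275,225:340,::-1]
cv2.imwrite("pics/crop1.png",cv2.resize(im,None,fx=4.2,fy=4.2,interpolation=cv2.INTER_CUBIC))
for b in[(240,225,266,248),(264,225,287,248),(286,220,310,240)]:
    for nm,lo,hi in(("blue",(105,140,60),(125,255,255)),("yel",(18,120,80),(32,255,255))):
        m=centroid(p,lo,hi,b);v,u=np.nonzero(m)
        if len(u)>5: print(b,nm,len(u),u.mean(),v.mean(),u.min(),u.max(),unproj(p,[[u.mean(),v.mean()]],111).round(1),np.polyfit(u,v,1))
for n in["deck"]:
    for r in manip.masks_of(p,n)[:1]:
        c,_=cv2.findContours(r["mask"].astype(np.uint8),0,1);c=max(c,key=cv2.contourArea)
        print(r["conf"],cv2.approxPolyDP(c,3,True)[:,0].tolist())
E
```

```text
(240, 225, 266, 248) blue 42 252.5 236.47619047619048 243 263 [[475.1  44.3 111. ]] [-2.29962800e-02  2.42282751e+02]
(264, 225, 287, 248) yel 56 275.80357142857144 236.69642857142858 266 286 [[475.6 -35.  111. ]] [-6.44070084e-02  2.54460112e+02]
(286, 220, 310, 240) blue 45 299.0 230.48888888888888 289 308 [[ 498.  -113.6  111. ]] [-5.71428571e-02  2.47574603e+02]
0.52 [[267, 195], [266, 237], [284, 237], [283, 195]]
```

View pics/crop1.png

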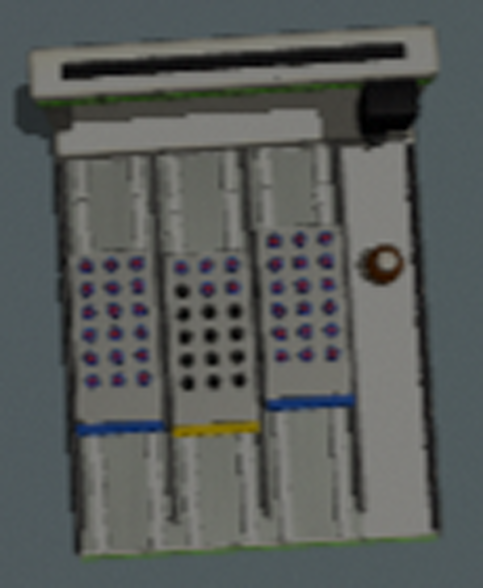

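The crop confirms blue panels in the left lane (crop 120,428) and right lane (310,403), with yellow in the middle (215,430).

Run:
```python
from h import *
p=manip.camera("top")
C=lambda a:np.array(a)/4.2+[225-.38,135-.38]
f=unproj(p,C([[80,555],[438,537]]),45)[:,:2];print("front",f.round(1))
d=f[0]-f[1];print("len",np.linalg.norm(d),"yaw front",np.arctan2(-d[0],d[1]))
for a,b,z in([[160,155],[176,520],68],[[247,150],[266,515],68],[[333,145],[362,510],68],[[413,145],[437,530],45]):
    q=unproj(p,C([a,b]),z);e=q[0]-q[1];print("yaw",np.arctan2(e[1],e[0]),q[:,:2].round(1).tolist())
# vial caps z=99 : yaw of rows
for a,b in([[86,266],[92,381]],[[138,264],[144,378]],[[274,241],[280,355]],[[326,239],[333,353]]):
    q=unproj(p,C([a,b]),99);e=q[0]-q[1];print("caps",np.arctan2(e[1],e[0]),np.linalg.norm(e),q[:,:2].round(1).tolist())
yaw=np.arctan2(-d[0],d[1])
for yaw in(-.03,-.04,-.05,-.06):
    X=np.array([np.cos(yaw),np.sin(yaw)]);Y=np.array([-X[1],X[0]])
    P=np.array([[475.1,44.3],[475.6,-35],[498,-113.6]])
    print(yaw,"panel y",(P@Y).round(1),"panel x rel front",(P@X-f.mean(0)@X).round(1))
s=manip.camera("side")
for n,P in(("left",[475.1,44.3,111]),("right",[498,-113.6,111])): print(n,proj(s,P))
```

```text
front [[ 368.6   77.1]
 [ 388.6 -223.5]]
len 301.270811077217 yaw front 0.06630365185759471
yaw 0.06157247350306438 [[705.1, 15.1], [400.0, -3.7]]
yaw 0.06651904091699377 [[710.5, -57.9], [405.4, -78.2]]
yaw 0.09041547758674422 [[715.8, -130.1], [410.8, -157.8]]
yaw 0.07061499196036439 [[720.6, -199.5], [394.4, -222.6]]
caps 0.07273289382419387 94.59382036933765 [[607.5, 73.1], [513.1, 66.2]]
caps 0.07128566558502508 93.76733482594352 [[609.8, 30.4], [516.2, 23.7]]
caps 0.0662789371216325 93.86523108849556 [[630.5, -80.9], [536.8, -87.2]]
caps 0.07307565739120167 93.89988495530258 [[632.8, -123.6], [539.1, -130.5]]
-0.03 panel y [ 58.5 -20.7 -98.6] panel x rel front [ 92.9  95.8 120.5]
-0.04 panel y [ 63.3 -16.  -93.6] panel x rel front [ 91.7  95.4 120.9]
-0.05 panel y [ 68.  -11.2 -88.6] panel x rel front [ 90.5  95.  121.3]
-0.06 panel y [ 72.7  -6.4 -83.5] panel x rel front [ 89.3  94.5 121.6]
left [[255.0786329  205.77225642]]
right [[272.53115846 232.52104674]]
```

```bash
python3 -m crank '[{"offset":[0.018,-0.03,0],"spin":2.5},{"offset":[0.036,-0.06,0],"spin":5},{"offset":[0.054,-0.091,0],"spin":7.5},{"offset":[0.072,-0.122,0],"spin":10},{"offset":[0.09,-0.152,0],"spin":12.5},{"offset":[0.108,-0.182,0],"spin":15},{"offset":[0.126,-0.213,0],"spin":17.5},{"offset":[0.144,-0.243,0],"spin":20}]' 0 20
python3 -m crank '[{"offset":[0.018,-0.03,0],"spin":0},{"offset":[0.036,-0.06,0],"spin":0},{"offset":[0.054,-0.091,0],"spin":0},{"offset":[0.072,-0.122,0],"spin":0},{"offset":[0.09,-0.152,0],"spin":0},{"offset":[0.108,-0.182,0],"spin":0},{"offset":[0.126,-0.213,0],"spin":0},{"offset":[0.144,-0.243,0],"spin":0}]'
```

```text
clock: 1.87
eef_pos: [296.9, 283.9, 205.6]
eef_rot: [3.141, 0.0, -3.071]
wrist_force: [0.7, 0.7, 0.5]
finger_gap: 44.2
clock: 2.53
eef_pos: [441.5, 39.0, 205.9]
eef_rot: [3.141, 0.001, -3.071]
wrist_force: [0.4, 1.0, -0.1]
finger_gap: 0.5
```

```bash
python3 -m crank '[{"offset":[0,0.003,-0.02],"spin":0},{"offset":[0,0.003,-0.04],"spin":0},{"offset":[0,0.003,-0.06],"spin":0},{"offset":[0,0.003,-0.08],"spin":0},{"offset":[0,0.003,-0.095],"spin":0},{"offset":[0,0.003,-0.107],"spin":0},{"offset":[0,0.003,-0.115],"spin":0},{"offset":[0,0.003,-0.115],"spin":0}]'
python3 - <<'E'
from h import *
a=manip.camera("side")["pixels"][150:290,190:390];b=manip.camera("top")["pixels"][135:275,225:340]
cv2.imwrite("pics/c2.png",np.vstack([cv2.resize(a,(800,560)) ])[:,:,::-1])
cv2.imwrite("pics/c2t.png",cv2.resize(b,(460,560))[:,:,::-1])
E
```

```text
clock: 3.2
eef_pos: [440.8, 42.0, 89.6]
eef_rot: [3.141, -0.001, -3.071]
wrist_force: [-0.4, 0.2, -0.1]
finger_gap: 0.7
```

View pics/c2.png

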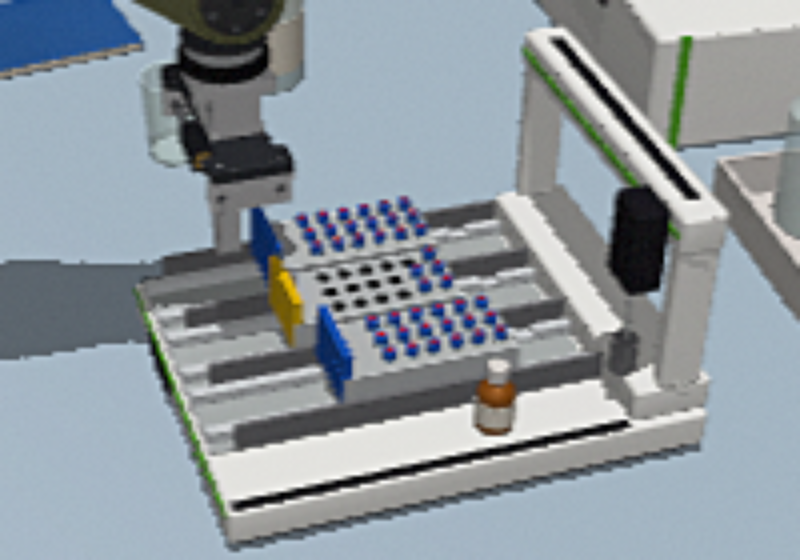

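The shut fingers (crop 228,230) stand just ahead of the left blue panel (265,245) and clear of the yellow one. Next I advance at 36 mm/s.

```bash
for i in 1; do python3 -m crank '[{"offset":[0.003,0.0002,0],"spin":0},{"offset":[0.006,0.0004,0],"spin":0},{"offset":[0.009,0.0006,0],"spin":0},{"offset":[0.012,0.0008,0],"spin":0},{"offset":[0.015,0.001,0],"spin":0},{"offset":[0.018,0.0012,0],"spin":0},{"offset":[0.021,0.0014,0],"spin":0},{"offset":[0.024,0.0017,0],"spin":0}]'; done
python3 -m crank '[{"offset":[0.002,0.0001,0],"spin":0},{"offset":[0.004,0.0003,0],"spin":0},{"offset":[0.006,0.0004,0],"spin":0},{"offset":[0.008,0.0006,0],"spin":0},{"offset":[0.011,0.0008,0],"spin":0},{"offset":[0.014,0.001,0],"spin":0},{"offset":[0.017,0.0012,0],"spin":0},{"offset":[0.02,0.0014,0],"spin":0}]'
```

```text
clock: 3.97
eef_pos: [465.5, 43.8, 91.2]
eef_rot: [3.141, -0.0, -3.071]
wrist_force: [-4.7, 1.0, 4.1]
finger_gap: 0.2
clock: 4.63
eef_pos: [485.7, 45.2, 91.2]
eef_rot: [3.141, -0.0, -3.071]
wrist_force: [-5.2, -0.7, 1.9]
finger_gap: 0.9
```

```bash
python3 -m crank '[{"offset":[0.003,0.0002,0],"spin":0},{"offset":[0.006,0.0004,0],"spin":0},{"offset":[0.009,0.0006,0],"spin":0},{"offset":[0.012,0.0008,0],"spin":0},{"offset":[0.015,0.001,0],"spin":0},{"offset":[0.018,0.0012,0],"spin":0},{"offset":[0.021,0.0014,0],"spin":0},{"offset":[0.024,0.0017,0],"spin":0}]'
python3 - <<'E'
from h import *
p=manip.camera("top")
m=centroid(p,(105,140,60),(125,255,255),(240,205,266,248));v,u=np.nonzero(m)
print(len(u),u.mean(),v.mean(),unproj(p,[[u.mean(),v.mean()]],111))
cv2.imwrite("pics/c3.png",cv2.resize(p["pixels"][135:275,225:340],None,fx=4.2,fy=4.2,interpolation=cv2.INTER_CUBIC)[:,:,::-1])
E
```

```text
clock: 5.3
eef_pos: [509.9, 46.9, 91.2]
eef_rot: [3.141, -0.001, -3.071]
wrist_force: [-5.5, -1.0, 4.3]
finger_gap: 0.7
0 nan nan [[nan nan nan]]<stdin>:4: RuntimeWarning: Mean of empty slice.
  ret = ret.dtype.type(ret / rcount)
```

```bash
python3 -m crank '[{"offset":[0.001,0.0001,0],"spin":0},{"offset":[0.003,0.0002,0],"spin":0},{"offset":[0.005,0.0003,0],"spin":0},{"offset":[0.007,0.0005,0],"spin":0},{"offset":[0.009,0.0006,0],"spin":0},{"offset":[0.01,0.0007,0],"spin":0},{"offset":[0.01,0.0007,0],"spin":0},{"offset":[0.01,0.0007,0],"spin":0}]'
python3 - <<'E'
from h import *
a=manip.camera("side")["pixels"][150:290,190:390]
cv2.imwrite("pics/c3.png",cv2.resize(a,(800,560),interpolation=cv2.INTER_CUBIC)[:,:,::-1])
E
```

```text
clock: 6.02
eef_pos: [520.8, 47.6, 91.2]
eef_rot: [3.141, 0.001, -3.071]
wrist_force: [-0.0, -0.5, 1.0]
finger_gap: 0.6
```

View pics/c3.png

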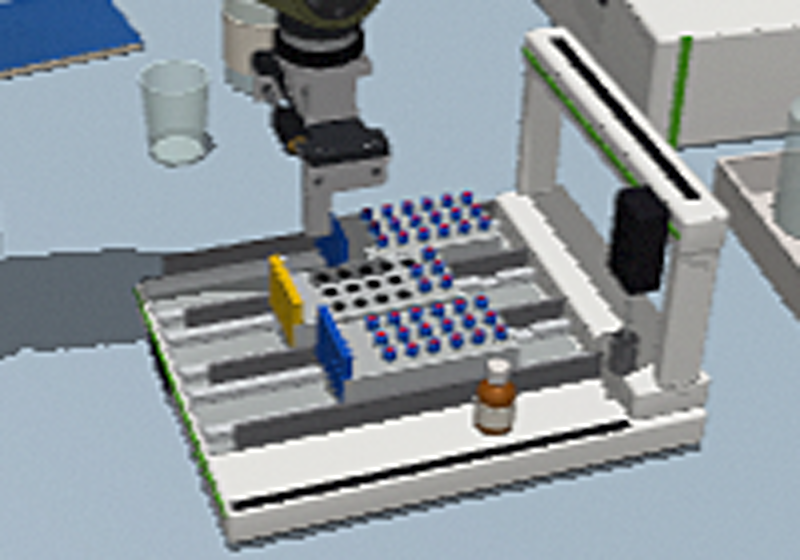

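The left rack has moved in and the force fell to zero, so it may have dropped. I nudge slowly to find out.

```bash
python3 -m crank '[{"offset":[0.0005,0,0],"spin":0},{"offset":[0.001,0.0001,0],"spin":0},{"offset":[0.0015,0.0001,0],"spin":0},{"offset":[0.002,0.0001,0],"spin":0},{"offset":[0.0025,0.0002,0],"spin":0},{"offset":[0.003,0.0002,0],"spin":0},{"offset":[0.0035,0.0002,0],"spin":0},{"offset":[0.004,0.0003,0],"spin":0}]'
```

```text
clock: 6.73
eef_pos: [524.7, 47.9, 91.2]
eef_rot: [3.141, 0.001, -3.071]
wrist_force: [-5.0, -1.5, 3.4]
finger_gap: 0.5
```

Still sliding at 5 N, so it has not reached the notch.

```bash
python3 -m crank '[{"offset":[0.0007,0,0],"spin":0},{"offset":[0.0014,0.0001,0],"spin":0},{"offset":[0.0021,0.0001,0],"spin":0},{"offset":[0.0028,0.0002,0],"spin":0},{"offset":[0.0035,0.0002,0],"spin":0},{"offset":[0.004,0.0003,0],"spin":0},{"offset":[0.0045,0.0003,0],"spin":0},{"offset":[0.005,0.0003,0],"spin":0}]'
```

```text
clock: 7.4
eef_pos: [525.2, 47.9, 91.2]
eef_rot: [3.141, -0.011, -3.071]
wrist_force: [-46.6, -5.3, 32.8]
finger_gap: 0.8
```

The force jumped to 46 N with the arm stalled, so it is at the notch wall. I back off and measure.

```bash
python3 -m crank '[{"offset":[-0.003,-0.0002,0],"spin":0},{"offset":[-0.007,-0.0005,0],"spin":0},{"offset":[-0.015,-0.001,0],"spin":0},{"offset":[-0.025,-0.0017,0],"spin":0},{"offset":[-0.035,-0.0024,0.01],"spin":0},{"offset":[-0.045,-0.003,0.03],"spin":0},{"offset":[-0.055,-0.0038,0.06],"spin":0},{"offset":[-0.065,-0.0045,0.09],"spin":0}]'
python3 - <<'E'
from h import *
p=manip.camera("side")
cv2.imwrite("pics/c4.png",cv2.resize(p["pixels"][190:260,240:340],None,fx=8,fy=8,interpolation=cv2.INTER_CUBIC)[:,:,::-1])
E
```

```text
clock: 8.07
eef_pos: [459.4, 43.4, 181.8]
eef_rot: [3.141, -0.012, -3.071]
wrist_force: [0.6, 0.4, 1.1]
finger_gap: 0.4
```

View pics/c4.png

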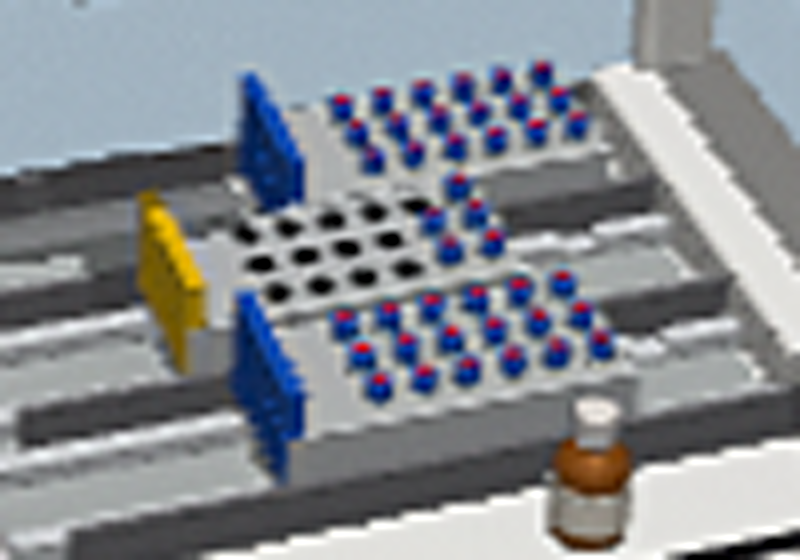

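```bash
python3 -m crank '[{"offset":[0,-0.025,0],"spin":0},{"offset":[0,-0.055,0],"spin":0},{"offset":[0,-0.085,0],"spin":0},{"offset":[0,-0.115,0],"spin":0},{"offset":[0,-0.14,0],"spin":0},{"offset":[0,-0.155,0],"spin":0},{"offset":[0,-0.159,0],"spin":0},{"offset":[0,-0.159,0],"spin":0}]'
python3 - <<'E'
from h import *
from scipy.optimize import least_squares
t=manip.camera("top");s=manip.camera("side")
cv2.imwrite("pics/c5.png",cv2.resize(t["pixels"][135:275,225:340],None,fx=4.2,fy=4.2,interpolation=cv2.INTER_CUBIC)[:,:,::-1])
def blob(p,lo,hi,b):
    v,u=np.nonzero(centroid(p,lo,hi,b));return len(u),round(u.mean(),1),round(v.mean(),1),u.min(),u.max(),v.min(),v.max()
B=((105,140,60),(125,255,255))
print("top left",(x:=blob(t,*B,(240,205,263,236))), unproj(t,[x[1:3]],106))
for n in ("rack_a_push","rack_a"):
  for p in(t,s): print(n,[(np.round(d["location"],0).tolist(),round(d["conf"],2)) for d in manip.search_frame(p,n)])
E
```

```text
clock: 8.78
eef_pos: [460.4, -116.1, 187.6]
eef_rot: [-3.141, -0.003, -3.072]
wrist_force: [0.7, -0.1, 0.1]
finger_gap: 0.6
top left (51, np.float64(252.0), np.float64(218.2), np.int64(242), np.int64(262), np.int64(217), np.int64(220)) [[537.56578819  47.4804939  106.        ]]
rack_a_push [([610.0, 54.0, 87.0], 0.92), ([678.0, -41.0, 54.0], 0.2)]
rack_a_push [([612.0, 47.0, 86.0], 0.92)]
rack_a [([578.0, -109.0, 86.0], 0.98), ([630.0, -526.0, 35.0], 0.85), ([551.0, -25.0, 89.0], 0.62), ([604.0, 56.0, 86.0], 0.6), ([445.0, -508.0, 22.0], 0.49)]
rack_a [([608.0, 44.0, 84.0], 0.88), ([560.0, -124.0, 86.0], 0.81), ([536.0, -40.0, 88.0], 0.81), ([622.0, -548.0, 34.0], 0.81)]
```

View pics/c5.png

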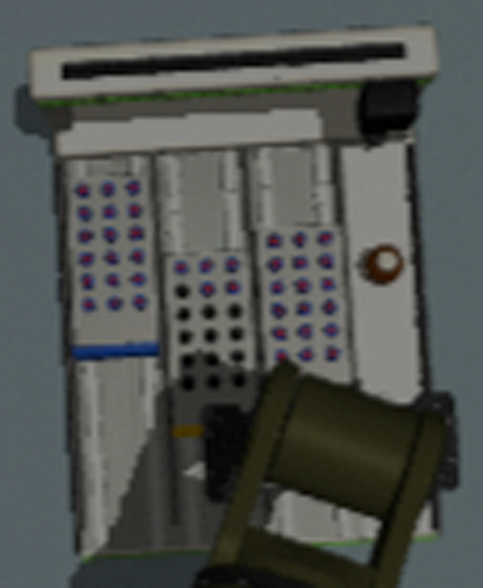

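The left rack's panel (crop 115,350) is at deck x about -27 mm, against -25 for home. Together with the force jump, that means it is home. Next is the right rack.

```bash
python3 -m crank '[{"offset":[0,0,-0.02],"spin":0},{"offset":[0,0,-0.04],"spin":0},{"offset":[0,0,-0.06],"spin":0},{"offset":[0,0,-0.075],"spin":0},{"offset":[0,0,-0.087],"spin":0},{"offset":[0,0,-0.094],"spin":0},{"offset":[0.002,0,-0.097],"spin":0},{"offset":[0.004,0,-0.097],"spin":0}]'
for i in 1 2; do python3 -m crank '[{"offset":[0.003,0.0002,0],"spin":0},{"offset":[0.006,0.0004,0],"spin":0},{"offset":[0.009,0.0006,0],"spin":0},{"offset":[0.012,0.0008,0],"spin":0},{"offset":[0.015,0.001,0],"spin":0},{"offset":[0.018,0.0012,0],"spin":0},{"offset":[0.021,0.0014,0],"spin":0},{"offset":[0.024,0.0017,0],"spin":0}]'; done
```

```text
clock: 9.75
eef_pos: [464.7, -114.5, 90.7]
eef_rot: [-3.142, -0.004, -3.069]
wrist_force: [-0.3, -0.1, 0.3]
finger_gap: 0.4
clock: 10.42
eef_pos: [488.3, -112.9, 90.8]
eef_rot: [3.142, -0.006, -3.069]
wrist_force: [-7.5, -0.3, 6.3]
finger_gap: 0.6
clock: 11.08
eef_pos: [511.9, -111.2, 90.8]
eef_rot: [3.141, -0.007, -3.069]
wrist_force: [-6.7, -1.3, 4.2]
finger_gap: 0.3
```

```bash
python3 -m crank '[{"offset":[0.002,0.0001,0],"spin":0},{"offset":[0.004,0.0003,0],"spin":0},{"offset":[0.006,0.0004,0],"spin":0},{"offset":[0.008,0.0006,0],"spin":0},{"offset":[0.01,0.0007,0],"spin":0},{"offset":[0.012,0.0008,0],"spin":0},{"offset":[0.014,0.001,0],"spin":0},{"offset":[0.016,0.0011,0],"spin":0}]'
python3 -m crank '[{"offset":[0.0005,0,0],"spin":0},{"offset":[0.001,0.0001,0],"spin":0},{"offset":[0.0015,0.0001,0],"spin":0},{"offset":[0.002,0.0001,0],"spin":0},{"offset":[0.0025,0.0002,0],"spin":0},{"offset":[0.003,0.0002,0],"spin":0},{"offset":[0.0035,0.0002,0],"spin":0},{"offset":[0.004,0.0003,0],"spin":0}]'
```

```text
clock: 11.75
eef_pos: [527.5, -110.2, 90.8]
eef_rot: [3.141, -0.009, -3.069]
wrist_force: [-6.5, -0.2, 3.9]
finger_gap: 0.4
clock: 12.42
eef_pos: [531.1, -109.9, 90.8]
eef_rot: [3.141, -0.011, -3.069]
wrist_force: [-6.9, -0.7, 3.8]
finger_gap: 0.8
```

```bash
python3 -m crank '[{"offset":[0.0005,0,0],"spin":0},{"offset":[0.001,0.0001,0],"spin":0},{"offset":[0.0015,0.0001,0],"spin":0},{"offset":[0.002,0.0001,0],"spin":0},{"offset":[0.0025,0.0002,0],"spin":0},{"offset":[0.003,0.0002,0],"spin":0},{"offset":[0.0035,0.0002,0],"spin":0},{"offset":[0.004,0.0003,0],"spin":0}]'
```

```text
clock: 13.08
eef_pos: [534.8, -109.6, 90.7]
eef_rot: [3.141, -0.012, -3.069]
wrist_force: [-6.0, -0.7, 2.6]
finger_gap: 0.7
```

```bash
python3 -m crank '[{"offset":[0.0005,0,0],"spin":0},{"offset":[0.001,0.0001,0],"spin":0},{"offset":[0.0015,0.0001,0],"spin":0},{"offset":[0.002,0.0001,0],"spin":0},{"offset":[0.0023,0.0002,0],"spin":0},{"offset":[0.0026,0.0002,0],"spin":0},{"offset":[0.0028,0.0002,0],"spin":0},{"offset":[0.003,0.0002,0],"spin":0}]'
```

```text
clock: 13.75
eef_pos: [536.6, -109.6, 90.7]
eef_rot: [3.141, -0.015, -3.069]
wrist_force: [-14.4, -1.0, 9.3]
finger_gap: 0.4
```

```bash
python3 -m crank '[{"offset":[0.0005,0,0],"spin":0},{"offset":[0.001,0,0],"spin":0},{"offset":[0.0015,0.0001,0],"spin":0},{"offset":[0.0018,0.0001,0],"spin":0},{"offset":[0.0018,0.0001,0],"spin":0},{"offset":[0.0018,0.0001,0],"spin":0},{"offset":[0.0018,0.0001,0],"spin":0},{"offset":[0.0018,0.0001,0],"spin":0}]'
```

```text
clock: 14.42
eef_pos: [536.6, -109.6, 90.7]
eef_rot: [3.14, -0.02, -3.069]
wrist_force: [-19.3, -0.8, 11.9]
finger_gap: 0.6
```

It is stalled at 19 N on the notch wall. I withdraw up and clear to the left for a look.

```bash
python3 -m crank '[{"offset":[-0.003,-0.0002,0],"spin":0},{"offset":[-0.007,-0.0005,0],"spin":0},{"offset":[-0.015,-0.001,0],"spin":0},{"offset":[-0.025,-0.0017,0],"spin":0},{"offset":[-0.035,-0.0024,0.01],"spin":0},{"offset":[-0.045,-0.003,0.03],"spin":0},{"offset":[-0.055,-0.0038,0.06],"spin":0},{"offset":[-0.065,-0.0045,0.09],"spin":0}]'
python3 -m crank '[{"offset":[-0.02,0.01,0.01],"spin":0},{"offset":[-0.04,0.03,0.02],"spin":0},{"offset":[-0.055,0.06,0.03],"spin":0},{"offset":[-0.07,0.09,0.03],"spin":0},{"offset":[-0.085,0.125,0.03],"spin":0},{"offset":[-0.1,0.16,0.03],"spin":0},{"offset":[-0.115,0.195,0.03],"spin":0},{"offset":[-0.125,0.23,0.03],"spin":0}]'
python3 -m crank '[{"offset":[-0.01,0.03,0],"spin":0},{"offset":[-0.02,0.065,0],"spin":0},{"offset":[-0.03,0.1,0],"spin":0},{"offset":[-0.04,0.135,0],"spin":0},{"offset":[-0.05,0.17,0],"spin":0},{"offset":[-0.05,0.19,0],"spin":0},{"offset":[-0.05,0.2,0],"spin":0},{"offset":[-0.05,0.2,0],"spin":0}]'
python3 - <<'E'
from h import *
t=manip.camera("top");s=manip.camera("side")
a=cv2.resize(t["pixels"][140:275,228:336],(432,540),interpolation=cv2.INTER_CUBIC);b=cv2.resize(s["pixels"][185:275,235:296+0],(366,540),interpolation=cv2.INTER_CUBIC)
cv2.imwrite("pics/c6.png",np.hstack([a,b])[:,:,::-1])
B=((105,140,60),(125,255,255));Y=((18,120,80),(32,255,255))
X=np.array([.9976,.069])
for n,c,b,z in(("L",B,(240,205,263,236),106),("M",Y,(264,225,287,248),111),("R",B,(284,200,310,240),106)):
    v,u=np.nonzero(centroid(t,*c,b));q=unproj(t,[[u.mean(),v.mean()]],z)[0]
    print(n,len(u),u.mean().round(1),v.mean().round(1),q.round(1),"origin deck x",q[:2]@X-372.6-190+71)
for p in(t,s): print([(np.round(d["location"],0).tolist(),round(d["conf"],2)) for d in manip.search_frame(p,"rack_a")])
E
```

```text
clock: 15.08
eef_pos: [470.5, -114.0, 181.2]
eef_rot: [3.14, -0.021, -3.069]
wrist_force: [-0.0, -0.1, -0.1]
finger_gap: 0.4
clock: 15.75
eef_pos: [343.8, 117.3, 211.4]
eef_rot: [3.139, -0.019, -3.07]
wrist_force: [0.4, -0.0, 0.1]
finger_gap: 0.5
clock: 16.42
eef_pos: [293.6, 318.1, 211.1]
eef_rot: [3.139, -0.019, -3.068]
wrist_force: [0.3, 0.1, 0.0]
finger_gap: 0.7
L 51 252.0 218.2 [537.7  47.5 106. ] origin deck x 48.09941342895377
M 56 275.8 236.7 [475.6 -35.  111. ] origin deck x -19.53737072785202
R 44 297.5 215.4 [ 549.6 -108.   106. ] origin deck x 49.21588058314683
[([545.0, -27.0, 89.0], 0.9), ([604.0, 59.0, 82.0], 0.89), ([628.0, -526.0, 34.0], 0.6)]
[([608.0, 46.0, 85.0], 0.98), ([531.0, -43.0, 87.0], 0.7), ([620.0, -550.0, 33.0], 0.56), ([608.0, -117.0, 82.0], 0.55), ([643.0, -146.0, 54.0], 0.44)]
```

View pics/c6.png

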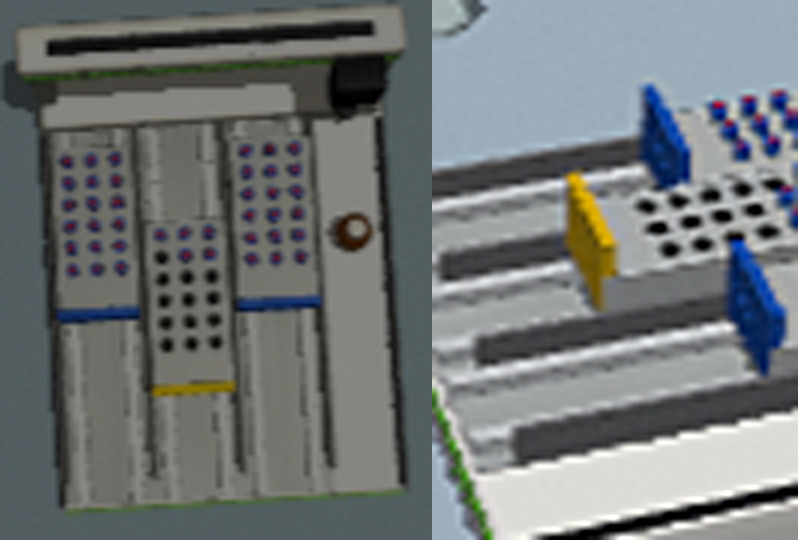

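Both are at home along x and the yellow rack is unmoved. One numeric check of the drop remains, using the side view before and after.

Run:
```python
from h import *
s=manip.camera("side");s0=dict(s,pixels=np.ascontiguousarray(cv2.imread("pics/side0.png")[:,:,::-1]))
# red-centre caps tracked by template: patch of the vial block, rail shift known from the top view
for n,c0,c1 in(("L",[543,52,99],[605.5,56.3,99]),("R",[570,-109,99],[623.0,-105.3,99])):
    a=proj(s,c0)[0];k=4
    big=lambda p:cv2.resize(cv2.cvtColor(p["pixels"],cv2.COLOR_RGB2GRAY),None,fx=k,fy=k,interpolation=cv2.INTER_CUBIC)
    x,y=(a*k).astype(int);T=big(s0)[y-36:y+36,x-60:x+60]
    q=proj(s,c1)[0];g=big(s);X,Y=(q*k).astype(int);m=40
    r=cv2.matchTemplate(g[Y-36-m:Y+36+m,X-60-m:X+60+m],T,cv2.TM_CCOEFF_NORMED);_,sc,_,l=cv2.minMaxLoc(r)
    d=(np.array([X+l[0]-m-x,Y+l[1]-m-y]))/k
    f=lambda v:proj(s,np.array(c0)+[v[0],.069*v[0],v[1]])[0]-a-d
    from scipy.optimize import least_squares
    print(n,round(sc,2),"slide,drop mm",least_squares(f,[60,0]).x.round(1))
```

```text
L 0.94 slide,drop mm [62.8 -4.8]
R 0.69 slide,drop mm [52.  -5.4]
```

Both racks dropped about 5 mm.

```bash
python3 -c "
from cell import manip
print(manip.sign_off())"
```

```text
the job is handed in; nothing more can be done
None
```

I pushed both blue-panelled racks, in the left and right lanes, home with the shut fingertips at up to about 36 mm/s. The job was handed in after about 17 s of the 51 s allowed; no verdict is reported.

| | Left rack | Right rack |
|---|---|---|
| Peak force read at the notch wall | about 47 N | 19 N |
| Origin along deck x (home is 50 mm, limit ±4) | about 48 mm | about 49 mm |
| Drop into the notches (5 mm deep) | about 4.8 mm | about 5.4 mm |

- **Left rack force:** my last nudge there was larger than needed, so the fingers leaned on the wall harder than the 12 N that marks it. This was fingertip contact, well under the 120 N wrist limit.
- **Weaker check:** the right rack's drop comes from a poorer image match (0.69, against 0.94 for the left). The force stall agrees with it, and so does the network's height, which fell from 85 to 82 mm.
- **Tilt and speed:** I did not measure these separately; both racks look level in the last pictures.
- **Everything else:** the yellow rack's panel is at exactly the same pixels as before. The rinse bottle stands in its place. I did not measure the other bench items, but the arm kept clear of them.

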